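# Hang the coverslip rack on the draining bar and tug-test it

## Task

Hang the coverslip rack by its hook on the sprung bar of the draining stand, in the saddle between the two flanges. Before you let go, tug it down gently, with about 5 N (as much as holds up a half-litre bottle; never more than twice that), and keep the pull on for a second to be sure that it is held; then ease off and leave the rack hanging still. Do not disturb the dish, the vial or the bottle.

Things in the scene. Friction and masses are not known exactly. Their poses are not given: they have to be found in the camera images.
- rack: Steel coverslip rack, 100 to 220 g, standing upright: open basket 50 (its x) x 84 (y) x 26 mm high, a flat stem rising from it, on top a hook open downward and a grey grip tab. Origin: underside centre of the basket, below the hook's crown (about below the centre of mass); z up. The bar enters the hook from the rack's +x side, under the short leg and above the basket; then lower it.
- crown (a point): Underside of the top of the rack's hook, 130 mm above the rack's origin; it rests on the bar. The hook is an inverted U across x, 14 mm wide inside, 16 mm broad along y. Its -x leg is the stem (inner face at x = -7 mm, down to the basket); its +x leg is short (inner face at x = +7 mm).
- leg_tip (a point): Lower end of the hook's short leg, 99 mm above the rack's origin, at x = +17 mm. The leg is straight from the crown down to height 112 mm, then flares outward to here. The window for the bar, between this end and the basket, is free from height 27 to 98 mm.
- grip (a point): Middle of the rack's grip tab, 162 mm above the rack's origin. The tab is 10 mm thick along the rack's x and 26 mm wide along y, and reaches from height 138 to 186 mm; grip it across the 10 mm with the fingertips no lower than 138 mm.
- stand: Draining stand, fixed: dark drip pan 76 (its x) x 160 mm (y -100 to +60), 13 mm high; upright rod 14 mm thick, 243 mm high, at x = 0, y = -80 mm; on it a clamped collar with a level round bar 10 mm thick, running along y to a free end at y = +47 mm. Origin: on the table straight below the middle of the bar's saddle; z up. The rack hangs with its x along the stand's +x.
- saddle_low (a point): Point fixed to the stand, 175 mm straight above its origin: the lowest place of the top of the bar at the saddle. Where the collar is clamped is not reported: the unloaded bar's top lies from here to 36 mm higher; find it by sight or feel. The bar is sprung: it gives straight down about 0.55 mm per newton for 8 mm, then a hard stop. Saddle: the 26 mm of bar between two flanges of 20 mm diameter.
- petri_dish: Clear covered dish 60 mm in diameter, 15 mm high, a bystander. Origin: underside centre.
- vial: Small capped vial, 25 mm in diameter, 56 mm high, a bystander. Origin: underside centre.
- bottle: Capped bottle 60 mm in diameter, 122 mm high, a bystander. Origin: underside centre.

How it is judged:
By the outcome, as a careful person would: the job done as asked, in the order asked, and still so for the second after the job is handed in, with the robot touching nothing.
It also fails if it takes over 72 s, if anything falls off the work surface, if the arm or the gripper's body presses on something with over 40 N, if the wrist force passes 120 N, or if a joint passes its speed limit or range.

## Robot

A 7-joint arm with a two-finger parallel gripper is mounted at the origin on the work surface; the furniture and walls round the work are solid. World frame = base frame: x ahead of the robot, y to its left, z up, the work surface at z = 0. Lengths are in m, angles in rad, forces in N, time in s.
With the tool pointing down it reaches from about 0.35 to 0.9 m from the base axis. Payload 8.1 kg.
Tool frame: the origin (TCP) lies at the very end of the fingers, on their centre line; the grasp point (between the pads) lies 19 mm behind it; z points along the fingers, y is the line along which they close (so a half turn about z gives the same grasp; the last joint's range is limited). The gripper opens to 85 mm and grips with 20 to 120 N. Pads are 22 mm wide; open, the fingers measure 114 mm over their backs; the gripper's body (76 mm by 85 mm) begins 54 mm behind the grasp point. The pads swing forward as they close: fully open they stand 13 mm farther back than shut.
Start: joints at [1.078, 0.434, 0.025, 1.573, -0.012, 1.134, -0.075], TCP at [0.237, -0.578, 0.205] pointing down, gripper open.
Joint ranges: [-2.62, 2.62], [-0.44, 2.09], [-1.27, 1.32], [0.08, 2.57], [-1.32, 4.46], [0.12, 2], [-2.74, 2.74]. Speed limits (rad/s): [2.22, 2.22, 3.01, 3.01, 3.14, 3.14, 3.14].

## Interface

Orientations are given as a rotation vector (axis times angle).
In Python, from bench import env, vision, cut_out gives the robot as it stands. Calls block until the motion is done:
- env.move_to(position, orientation): joint-space move of the TCP to a pose.
- env.servo_line(position, orientation=None, rate=0.15, contact_N=None): straight line of the TCP; orientation=None keeps the orientation; rate is the mean speed in m/s. With contact_N (N) it stops when the force on the tool has changed by that much, and returns True; else False.
- env.set_joints(angles): joint-space move.
- env.open_jaws() and env.grab(): open the fingers fully, or close them until they stop; the grip force is fixed at half the most.
- env.pause(seconds).
- env.inverse_kinematics(position, orientation): joint angles nearest the present ones, or None.
- vision.grab_frame(name): name is "side" or "top"; returns a dict with "frame" (420x560x3 uint8, red, green, blue), "fx", "fy", "cx", "cy" (pixels), "R" (3x3) and "t" (3): a world point X has camera coordinates R X + t. Camera axes: x right, y down, z forward; pixel columns grow to the right and rows downward; lengths in m; the calibration is good to about 2 mm. A picture is of the moment at which its call begins. There is no depth.
A pose or a line that the arm cannot do raises env.IKError and nothing moves.
- env.hand_in(): hands the job in; it is judged then, once.
Trained networks look in a picture, given as the dict that the camera call returned (one of the last four; its "shot" number tells which), for a name from the list of things; names that differ only in an ending like _2 or _b are one class to them, and where a whole thing is asked for, a point or a joint stands for the part that bears it (a point fixed in the world has none). Each returns a list of dicts, best first, with "p" (0 to 1); they miss things now and then, are a little off and sometimes report something else, mostly with a low value. They report only what shows in the picture. A call takes as long as a camera call.
- cut_out(picture, query): "mask" (420x560 bool, what is visible of it) and "at" ([row, column] in pixels, amid what is visible of it).
Readings, each from a call of its own:
- env.current_time(): time.
- env.current_qpos(): joint angles.
- env.current_qd(): joint speeds.
- env.current_effort(): joint torques, N m.
- env.current_tcp_pos(): TCP position.
- env.current_ee_rot(): TCP orientation.
- env.current_wrist_force(): force on the tool from outside, world axes, zero at the start.
- env.current_wrist_torque(): the same for the moment, N m.
- env.current_gripper_width(): finger opening in m.
- env.current_gripper_force(): force on a finger pad.
Only numpy, scipy, OpenCV 4.12 (cv2) and the standard library are available. Lean on these libraries where they do the work, as an engineer would, in place of code of your own. Each camera call takes 0.05 s, during which the arm holds its last target. There are 200 camera calls.

## Working session

There is one attempt and no reset: what is moved stays moved. The work goes in short steps, each a Python script; the robot and the scene stay as the last script left them, time stands still between calls to the robot, and variables do not carry over. Pictures are saved under pics/ and viewed, at most 10 in all, crops included, and the job is handed in when it is done.

```bash
ls; mkdir -p pics
python3 - <<'E'
from bench import env, vision, cut_out
import cv2,numpy as np
ims=[]
for n in ("side","top"):
    p=vision.grab_frame(n); f=p["frame"].copy()
    print(n,p["fx"],p["cx"],p["cy"],np.round(p["R"],3).tolist(),np.round(p["t"],3).tolist(), "cam",np.round(-p["R"].T@p["t"],3))
    for q in ("rack","stand","petri_dish","vial","bottle"):
        for d in cut_out(p,q)[:2]:
            r,c=np.where(d["mask"]); print(n,q,round(d["p"],2),np.round(d["at"]),"rows",r.min(),r.max(),"cols",c.min(),c.max(),len(r))
    cv2.imwrite(f"pics/{n}0.png",f[:,:,::-1])
print(env.current_ee_rot(),env.current_time(),env.current_gripper_width())
E
```

```text
pics
side 542.9592986153602 286.6054175053762 206.17151439579123 [[0.853, -0.522, 0.002], [-0.339, -0.556, -0.759], [0.397, 0.647, -0.651]] [-0.128, 0.447, 0.575] cam [ 0.032 -0.191  0.714]
side rack 0.88 [289. 296.] rows 220 317 cols 268 321 2460
side stand 0.62 [254. 352.] rows 164 292 cols 305 406 3528
side petri_dish 0.57 [327. 270.] rows 309 343 cols 253 292 1055
side vial 0.61 [225. 271.] rows 206 235 cols 263 275 344
side bottle 0.71 [238. 237.] rows 205 274 cols 221 256 2066
top 513.9558722430421 277.50198584045654 216.288612248295 [[0.027, -0.999, -0.029], [-0.997, -0.025, -0.069], [0.068, 0.031, -0.997]] [0.374, 0.392, 0.944] cam [0.317 0.354 0.979]
top rack 0.8 [235. 322.] rows 211 260 cols 299 346 1251
top stand 0.65 [161. 323.] rows 100 203 cols 272 369 4136
top petri_dish 0.93 [268. 334.] rows 252 283 cols 319 351 834
top vial 0.52 [206. 228.] rows 200 211 cols 224 236 133
top vial 0.31 [235. 320.] rows 212 261 cols 300 346 1231
top bottle 0.74 [252. 253.] rows 236 269 cols 234 269 979
[-3.08211903e+00 -6.08298525e-01  3.31487869e-05] 0.6 0.08586792157687691
```

Run:
```python
import cv2
a=cv2.imread("pics/side0.png")[150:350,200:440]; cv2.imwrite("pics/s.png",cv2.resize(a,None,fx=3,fy=3,interpolation=cv2.INTER_CUBIC)[:600])
a=cv2.imread("pics/top0.png")[90:290,180:420]; cv2.imwrite("pics/t.png",cv2.resize(a,None,fx=3,fy=3,interpolation=cv2.INTER_CUBIC)[:600])
```

```text
(no output)
```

View pics/s.png

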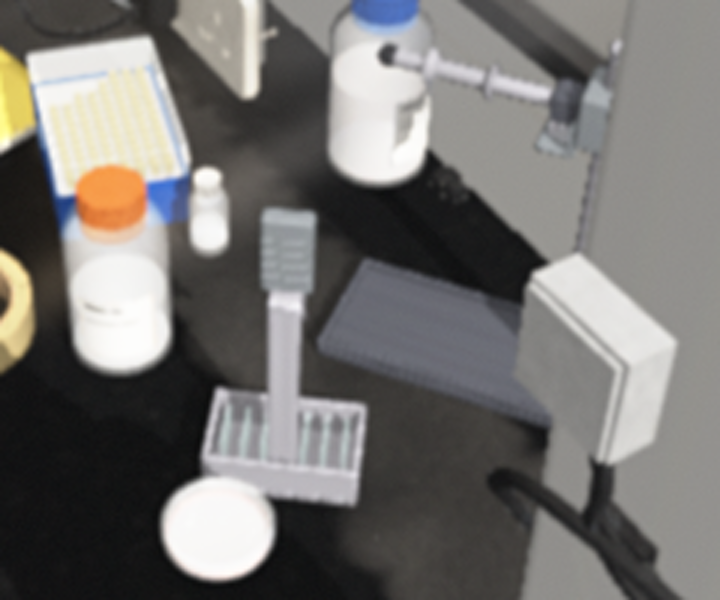

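View pics/t.png

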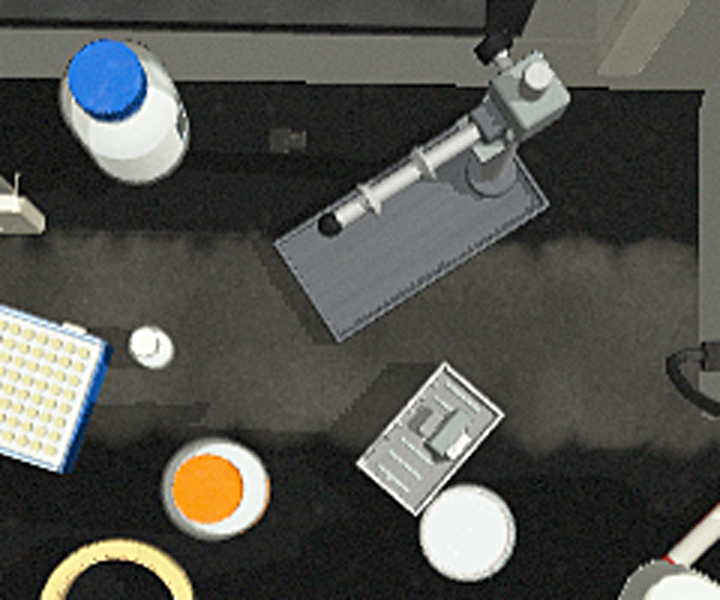

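Side crop: the rack's tab is at (290,250) and its basket at (285,440), with the dish just in front at (218,528). The bar's flanges are at (432,65) and (490,80). Top crop: the basket corners are near (443,363), (503,413), (417,513) and (358,463), and the flanges are at (371,200) and (425,162). The hook opens up-left, towards the stand. I'll zoom in for exact pixels.

Run:
```python
import cv2,numpy as np
S=cv2.imread("pics/side0.png");T=cv2.imread("pics/top0.png")
def c(im,x,y,k,w=400,h=300):
    a=cv2.resize(im[y:y+h//k,x:x+w//k],(w,h),interpolation=cv2.INTER_CUBIC)
    for i in range(0,w//k,10): cv2.putText(a,str(x+i),(i*k,8),0,.28,(0,255,255),1); cv2.line(a,(i*k,10),(i*k,14),(0,255,255),1)
    for j in range(10,h//k,10): cv2.putText(a,str(y+j),(0,j*k+3),0,.28,(0,255,255),1); cv2.line(a,(20,j*k),(24,j*k),(0,255,255),1)
    return a
im=np.vstack([np.hstack([c(S,244,218,3,),c(S,315,155,4)]),np.hstack([c(T,285,205,5),c(T,280,100,4)])])
cv2.imwrite("pics/z.png",im)
```

```text
(no output)
```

View pics/z.png

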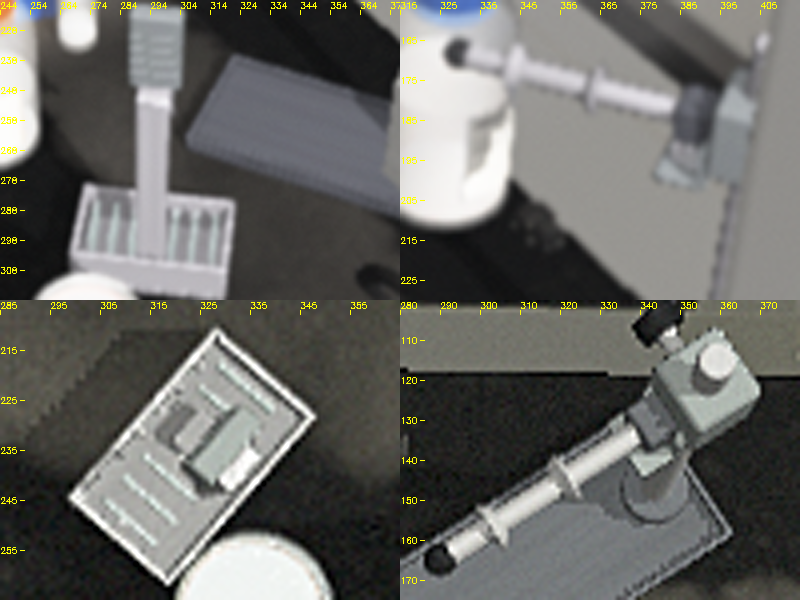

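```bash
cat > geo.py <<'E'
from bench import env, vision, cut_out
import numpy as np
from scipy.optimize import least_squares
def proj(p,X):
    c=np.atleast_2d(X)@p["R"].T+p["t"]
    return np.c_[p["fx"]*c[:,0]/c[:,2]+p["cx"],p["fy"]*c[:,1]/c[:,2]+p["cy"]]
def tri(ps,uv):
    s=least_squares(lambda X:np.concatenate([proj(p,X)[0]-u for p,u in zip(ps,uv)]),[.5,-.1,.1]); return s.x,np.abs(s.fun).max()
def Rz(a): c,s=np.cos(a),np.sin(a); return np.array([[c,-s,0],[s,c,0],[0,0,1]])
E
python3 - <<'E'
from geo import *
S=vision.grab_frame("side");T=vision.grab_frame("top")
Sp=np.array([[274,280.3],[322.3,285.7],[267.3,303.7],[320,306.3]])
Tp=np.array([[299,244],[328.4,210.6],[318.6,261.6],[348,228]])
for a,b in zip(Sp,Tp): print("corner",*[np.round(v,4) for v in tri([S,T],[a,b])])
M=np.array([[25,42,26],[25,-42,26],[-25,42,26],[-25,-42,26]])/1e3
tab=np.array([[-12,-5,0]])
def f(q,full=False):
    X=M@Rz(q[3]).T+q[:3]
    r=np.r_[(proj(S,X)-Sp).ravel(),(proj(T,X)-Tp).ravel()]; return r
s=least_squares(f,[.45,-.05,0,.87]); print("rack",s.x.round(4),np.degrees(s.x[3]),s.fun.round(1))
o=s.x
for n,h in (("tab0",.138),("tab1",.186)):
    X=np.array([[0,.013,h],[0,-.013,h]])@Rz(o[3]).T+[o[0],o[1],0]; print(n,proj(S,X).round(1).tolist(),proj(T,X).round(1).tolist())
P=[]
for n,a,b in (("end",(329.5,168),(289.5,164.5)),("f1",(343.75,171),(303,156.3)),("f2",(363.3,175.7),(321.3,144.5))):
    X,e=tri([S,T],[a,b]); P.append(X); print(n,X.round(4),round(e,2))
print("fl dist",np.linalg.norm(P[1]-P[2]),"mid",(P[1]+P[2])/2,"yaw",np.degrees(np.arctan2(*(P[0]-P[2])[[1,0]]))-90, np.degrees(np.arctan2(*(P[1]-P[2])[[1,0]]))-90)
for q in ("petri_dish","vial","bottle"):
    for p in (S,T):
        d=cut_out(p,q)
        if d:
            h={"petri_dish":.008,"vial":.028,"bottle":.06}[q]
            r,c=d[0]["at"]; print(q,d[0]["p"],least_squares(lambda x:proj(p,[x[0],x[1],h])[0]-[c,r],[.5,0]).x.round(3))
np.save("sr.npy",np.r_[o,P[1],P[2]])
E
```

```text
corner [0.333  0.3417 0.0262] 0.9016
corner [0.3957 0.289  0.0267] 0.5901
corner [0.3004 0.3054 0.024 ] 0.2388
corner [0.365  0.2522 0.0316] 1.073
rack [0.3487 0.2971 0.0009 0.8838] 50.636079739799975 [-1.8 -0.5 -0.2 -0.7 -0.  -0.8 -0.7  2.4 -0.3 -0.4 -0.1 -1.3  0.7 -0.2
  0.9 -1.1]
tab0 [[287.4, 244.7], [304.6, 246.3]] [[322.8, 239.1], [333.2, 227.1]]
tab1 [[287.5, 221.0], [305.4, 222.7]] [[324.6, 238.4], [335.6, 225.6]]
end [0.45   0.3618 0.2026] 0.5
f1 [0.4627 0.3415 0.2047] 0.54
f2 [0.4807 0.3144 0.206 ] 0.18
fl dist 0.03251656571566317 mid [0.47169212 0.32796401 0.20533513] yaw 32.98485342051349 33.62217882220318
petri_dish 0.6 [0.288 0.276]
petri_dish 0.64 [0.289 0.275]
vial 0.61 [0.398 0.471]
vial 0.51 [0.396 0.472]
bottle 0.65 [0.311 0.432]
bottle 0.57 [0.32  0.425]
```

Measured so far: rack at (0.349, 0.297), yaw 50.6°, and the tab reprojects onto the picture. Bar top is at about 0.210 and stand yaw about 33°, all consistent with the text. There are walls and a box to the right of the work, so I'll look at the full views before swinging the arm.

Run:
```python
import cv2,numpy as np
S=cv2.imread("pics/side0.png");T=cv2.imread("pics/top0.png")
f=lambda a:cv2.resize(a,(400,300),interpolation=cv2.INTER_AREA)
cv2.imwrite("pics/full.png",np.hstack([f(S),f(T)]))
```

```text
(no output)
```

View pics/full.png

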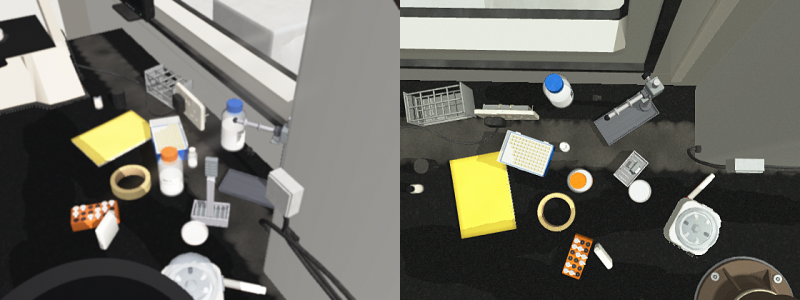

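```bash
cat >> geo.py <<'E'
from scipy.spatial.transform import Rotation as Ro
def down(a): # tool y along yaw a, pointing down
    y=np.array([np.cos(a),np.sin(a),0]); z=np.array([0,0,-1.]); return Ro.from_matrix(np.c_[np.cross(y,z),y,z]).as_rotvec()
DH=[(0,0,.267),(-np.pi/2,0,0),(np.pi/2,0,.293),(np.pi/2,.0525,0),(np.pi/2,.0775,.3425),(np.pi/2,0,0),(-np.pi/2,.076,.097)]
def fk(q):
    T=np.eye(4);o=[]
    for (al,a,d),t in zip(DH,q):
        ca,sa,c,s=np.cos(al),np.sin(al),np.cos(t),np.sin(t)
        T=T@np.array([[c,-s,0,a],[s*ca,c*ca,-sa,-d*sa],[s*sa,c*sa,ca,d*ca],[0,0,0,1]]); o.append(T.copy())
    return o
E
python3 - <<'E'
from geo import *
q=env.current_qpos(); print("tcp",env.current_tcp_pos(),Ro.from_rotvec(env.current_ee_rot()).as_matrix().round(3).tolist())
o=fk(q); print("fk",o[-1].round(3).tolist())
S=vision.grab_frame("side");T=vision.grab_frame("top")
print("box",tri([S,T],[(400,270),(490,231)]))
sr=np.load("sr.npy")
for k in (0,np.pi):
  for p,a in (((.349,.297,.25),sr[3]),((.349,.297,.143),sr[3]),((.47,.328,.3),np.radians(33.3))):
    r=env.inverse_kinematics(p,down(a+k)); print(p,None if r is None else np.round(r,3))
a0=np.arctan2(-.578,.237)
for r_ in (.62,.5,.4,.36,.32):
  for h in (.2,.35,.5): 
    r=env.inverse_kinematics((r_*np.cos(a0),r_*np.sin(a0),h),env.current_ee_rot()); print(r_,h,None if r is None else np.round(r,2))
E
```

```text
tcp [ 0.23748138 -0.57815253  0.20453283] [[0.925, 0.38, 0.0], [0.38, -0.925, -0.0], [-0.0, 0.0, -1.0]]
fk [[0.38, 0.925, 0.002, 0.269], [0.925, -0.38, 0.004, 0.526], [0.005, 0.0, -1.0, 0.341], [0.0, 0.0, 0.0, 1.0]]
box (array([0.35059299, 0.08881356, 0.27588544]), np.float64(0.9609254476335423))
(0.349, 0.297, 0.25) [ 0.162  0.351 -1.238  1.826  0.354  1.218 -0.3  ]
(0.349, 0.297, 0.143) [-0.074  0.388 -0.944  1.989  0.385  0.954 -0.328]
(0.47, 0.328, 0.3) [-0.006  0.476 -1.05   1.495  0.414  1.41  -0.493]
(0.349, 0.297, 0.25) None
(0.349, 0.297, 0.143) [-1.582  0.325  0.976  2.095 -0.347  0.89  -2.666]
(0.47, 0.328, 0.3) [-0.     0.481 -1.062  1.495  0.421  1.413  2.643]
0.62 0.2 [ 1.08  0.43  0.02  1.59 -0.01  1.12 -0.08]
0.62 0.35 [ 1.07  0.35  0.04  1.34 -0.01  1.45 -0.07]
0.62 0.5 [ 1.06  0.37  0.07  0.97 -0.02  1.81 -0.07]
0.5 0.2 [ 1.07  0.24  0.01  1.88 -0.    1.03 -0.1 ]
0.5 0.35 [ 1.06  0.14  0.02  1.63 -0.    1.38 -0.1 ]
0.5 0.5 [ 1.04  0.13  0.04  1.28 -0.01  1.73 -0.1 ]
0.4 0.2 [ 1.06  0.07 -0.01  2.08  0.    0.99 -0.13]
0.4 0.35 [ 1.04 -0.04  0.    1.82  0.    1.37 -0.13]
0.4 0.5 [ 1.03 -0.05  0.02  1.47  0.    1.72 -0.13]
0.36 0.2 [ 1.05  0.   -0.02  2.16  0.    0.98 -0.15]
0.36 0.35 [ 1.04 -0.11 -0.01  1.88 -0.    1.37 -0.15]
0.36 0.5 [ 1.03 -0.12  0.01  1.53  0.    1.73 -0.15]
0.32 0.2 [ 1.04 -0.07 -0.03  2.23 -0.    0.99 -0.16]
0.32 0.35 [ 1.04 -0.19 -0.02  1.94 -0.    1.39 -0.16]
0.32 0.5 [ 1.03 -0.19 -0.01  1.59 -0.    1.74 -0.16]
```

Run:
```python
from geo import *
S=vision.grab_frame("side");T=vision.grab_frame("top")
x=least_squares(lambda v:proj(T,[v[0],v[1],0])[0]-[416,238],[.4,.1]).x; print("corner from top z=0",x)
s=least_squares(lambda v:np.r_[proj(S,[v[0],v[1],v[2]])[0]-[408,150],proj(S,[v[0],v[1],v[3]])[0]-[402,233],10*(v[1]-x[1])*500],[.36,.1,.4,.2]); print("corner side",s.x,s.cost)
for d in (0,.02,.04): print(d,[proj(S,[x[0]+d,x[1],z])[0].round(0).tolist() for z in (0,.2,.4)],[proj(T,[x[0]+d,x[1],z])[0].round(0).tolist() for z in (0,.2,.5)])
Rt=env.current_ee_rot(); a0=np.arctan2(-.578,.237)
for r_ in (.3,.27,.24,.21,.18):
  for h in (.35,.42): 
    r=env.inverse_kinematics((r_*np.cos(a0),r_*np.sin(a0),h),Rt); print(r_,h,None if r is None else np.round(r,2))
print(env.current_time())
```

```text
corner from top z=0 [0.34892876 0.1216247 ]
corner side [0.36954371 0.1216247  0.40697791 0.29669544] 20.94572375913664
0 [[359.0, 385.0], [374.0, 296.0], [395.0, 163.0]] [[416.0, 238.0], [448.0, 234.0], [546.0, 224.0]]
0.02 [[370.0, 379.0], [386.0, 289.0], [411.0, 157.0]] [[416.0, 227.0], [448.0, 221.0], [546.0, 202.0]]
0.04 [[381.0, 373.0], [399.0, 283.0], [426.0, 151.0]] [[416.0, 217.0], [448.0, 208.0], [546.0, 180.0]]
0.3 0.35 [ 1.04 -0.23 -0.03  1.97 -0.01  1.4  -0.17]
0.3 0.42 [ 1.03 -0.24 -0.02  1.81 -0.    1.57 -0.17]
0.27 0.35 [ 1.04 -0.28 -0.04  2.01 -0.01  1.42 -0.18]
0.27 0.42 [ 1.03 -0.29 -0.03  1.85 -0.01  1.59 -0.18]
0.24 0.35 [ 1.04 -0.34 -0.05  2.04 -0.02  1.44 -0.19]
0.24 0.42 [ 1.05 -0.35 -0.05  1.88 -0.02  1.61 -0.18]
0.21 0.35 [ 1.04 -0.4  -0.06  2.07 -0.03  1.47 -0.2 ]
0.21 0.42 [ 1.07 -0.4  -0.07  1.91 -0.03  1.63 -0.18]
0.18 0.35 None
0.18 0.42 None
1.2
```

Run:
```python
from geo import *
Rt=env.current_ee_rot(); a0=np.arctan2(-.578,.237)
env.servo_line((.5*np.cos(a0),.5*np.sin(a0),.35),rate=.25)
env.servo_line((.225*np.cos(a0),.225*np.sin(a0),.42),rate=.25)
q=np.array(env.current_qpos()); print(q.round(3),env.current_tcp_pos(),env.current_time())
q[0]-=.3; env.set_joints(q); p=env.current_tcp_pos(); print(p,np.hypot(*p[:2]),np.arctan2(p[1],p[0])-a0)
```

```text
[ 1.059 -0.373 -0.063  1.895 -0.023  1.619 -0.182] [ 0.08557054 -0.20879463  0.41953435] 3.4
[ 0.14392465 -0.1744493   0.41908155] 0.2261567227070997 0.3006867774090244
```

Run:
```python
from geo import *
q=np.array(env.current_qpos()); q[0]=-.87; env.set_joints(q); print(env.current_tcp_pos(),env.current_wrist_force(),env.current_time())
sr=np.load("sr.npy"); a=sr[3]
for k in (0,np.pi):
  for p,b in (((.25,.213,.35),a),((.349,.297,.25),a),((.349,.297,.145),a),((.42,.29,.32),np.radians(33.3)),((.472,.328,.27),np.radians(33.3))):
    r=env.inverse_kinematics(p,down(b+k)); print(p,None if r is None else np.round(r,3))
```

```text
[0.16640146 0.15315791 0.41907929] [ 0.52940376 -0.90233545  0.15289221] 5.875
(0.25, 0.213, 0.35) [-0.913 -0.177  0.035  1.932  0.006  1.387  0.005]
(0.349, 0.297, 0.25) [-0.912  0.119  0.102  1.896 -0.013  1.128  0.078]
(0.349, 0.297, 0.145) [-0.913  0.231  0.109  2.048 -0.033  0.864  0.098]
(0.42, 0.29, 0.32) [-0.841  0.164  0.157  1.669 -0.026  1.311 -0.098]
(0.472, 0.328, 0.27) [-0.839  0.304  0.186  1.612 -0.059  1.231 -0.061]
(0.25, 0.213, 0.35) [ 0.717 -0.316 -1.123  1.868 -0.287  1.42  -2.6  ]
(0.349, 0.297, 0.25) None
(0.349, 0.297, 0.145) [-1.698  0.402  1.176  2.098 -0.465  0.936 -2.521]
(0.42, 0.29, 0.32) [ 0.163  0.386 -1.191  1.597  0.363  1.406  2.66 ]
(0.472, 0.328, 0.27) [ 1.000e-03  5.060e-01 -1.062e+00  1.542e+00  4.480e-01  1.358e+00
  2.620e+00]
```

Run:
```python
from geo import *
sr=np.load("sr.npy"); a=sr[3]; u=np.array([np.cos(a),np.sin(a),0])
p=np.array([sr[0],sr[1],0])+.0015*u
env.move_to(p+[0,0,.26],down(a)); 
print(env.current_tcp_pos(),p)
print(env.servo_line(p+[0,0,.147],rate=.12,contact_N=4),env.current_tcp_pos(),env.current_wrist_force())
import cv2
S=vision.grab_frame("side");T=vision.grab_frame("top")
c=lambda im,x,y:cv2.resize(im["frame"][y:y+150,x:x+130],(390,450))[:,:,::-1]
cv2.imwrite("pics/g.png",np.hstack([c(S,230,190),c(T,270,170)])); print(env.current_time())
```

```text
[0.34948658 0.29814631 0.26088521] [0.34960696 0.29829334 0.        ]
False [0.3499537  0.29863861 0.14767379] [ 0.15218835  0.96077015 -0.17529331]
8.1583
```

View pics/g.png

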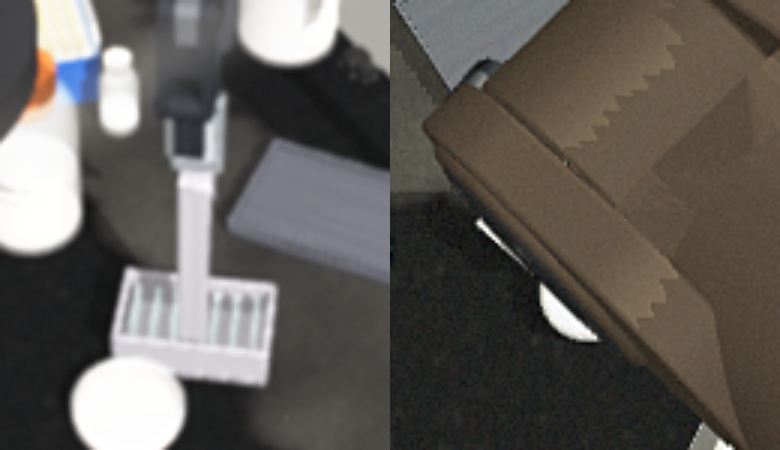

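The −x finger stands in front of the tab at (188,130), the tab is roughly centred behind it, and the basket and dish are undisturbed. I'll grip and lift.

Run:
```python
from geo import *
import cv2
f0=np.array(env.current_wrist_force())
env.grab(); print("w",env.current_gripper_width(),env.current_gripper_force(),np.array(env.current_wrist_force())-f0)
p=np.array(env.current_tcp_pos())
env.servo_line(p+[0,0,.16],rate=.12); env.pause(.3)
print("w",env.current_gripper_width(),"weight",np.array(env.current_wrist_force())-f0,env.current_tcp_pos(),env.current_time())
S=vision.grab_frame("side");T=vision.grab_frame("top")
# predicted basket corners
a=np.load("sr.npy")[3]; t=np.array(env.current_tcp_pos()); o=t-[0,0,.147]
M=np.array([[25,42,26],[25,-42,26],[-25,42,26],[-25,-42,26],[-25,42,0],[-25,-42,0]])/1e3@Rz(a).T+o
P=[]
for im in (S,T):
    f=im["frame"][:,:,::-1].copy(); u=proj(im,M); f=cv2.resize(f,None,fx=3,fy=3,interpolation=cv2.INTER_CUBIC)
    for v in u: cv2.circle(f,tuple(np.int32(v*3+1)),3,(0,0,255),1)
    x,y=np.int32(u.mean(0)*3); P.append(f[max(0,y-250):max(0,y-250)+480,max(0,x-200):max(0,x-200)+395]); print(u.round(1).tolist(),x,y)
h=min(q.shape[0] for q in P); cv2.imwrite("pics/l.png",np.hstack([q[:h] for q in P]))
```

```text
w 0.008235765911136454 60.36927402019501 [-0.35255591 -1.53902417  3.89157957]
w 0.008050315315657143 weight [-0.10179506  0.17027177 -2.00408355] [0.34957784 0.29816607 0.30692317] 10.625
[[270.7, 207.4], [326.9, 212.5], [265.1, 230.1], [324.1, 235.8], [265.5, 243.2], [323.2, 248.9]] 887 688
[[299.3, 241.4], [334.8, 200.2], [324.0, 262.7], [359.6, 221.3], [323.0, 262.4], [357.4, 222.3]] 999 705
```

View pics/l.png

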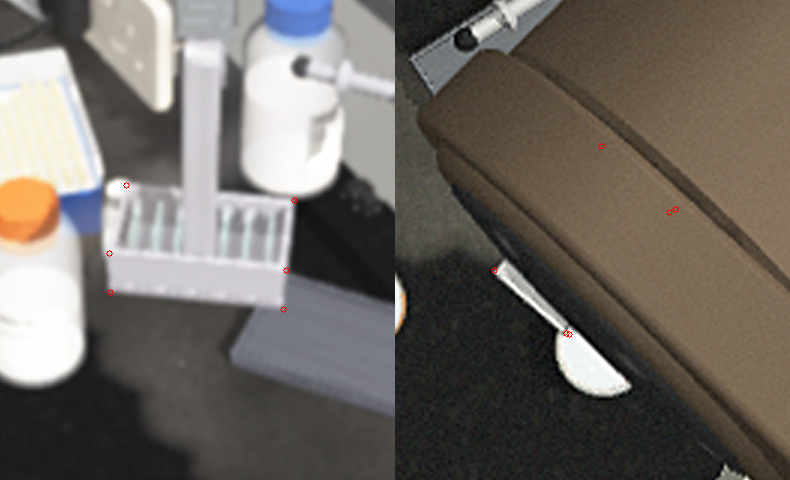

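The grip is sound: width 8 mm, weight 2.0 N, and the predicted basket corners land on the picture within about 1 px. Next I'll carry it to the stand and push +x at window height until the stem feels the bar.

Run:
```python
from geo import *
import cv2
a=np.radians(33.3); u=np.array([np.cos(a),np.sin(a),0]); v=np.array([-u[1],u[0],0]); m=np.array([.4717,.3280,0])
z=np.array([0,0,.292])
env.servo_line(m-.08*u+z,down(a),rate=.12)
print(env.current_tcp_pos(),env.current_time())
env.servo_line(m-.012*u+z,rate=.1,contact_N=4); env.pause(.3)
f0=np.array(env.current_wrist_force()); print((np.array(env.current_tcp_pos())-m)@np.c_[u,v],f0)
c=env.servo_line(m+.010*u+z,rate=.02,contact_N=2.5); t=np.array(env.current_tcp_pos())
print("contact",c,(t-m)@np.c_[u,v],np.array(env.current_wrist_force())-f0,env.current_time())
S=vision.grab_frame("side"); f=S["frame"][:,:,::-1]
u_=proj(S,m+[0,0,.2])[0]; print(u_)
x,y=np.int32(u_); cv2.imwrite("pics/i.png",cv2.resize(f[max(0,y-60):y+90,x-80:x+80],None,fx=4,fy=4,interpolation=cv2.INTER_CUBIC)); print(x-80,max(0,y-60))
```

```text
[0.40426191 0.28436995 0.29197396] 11.3667
[-1.22431628e-02  1.68120222e-05] [ 0.78689235  0.73390338 -2.33108149]
contact True [ 6.69273604e-03 -1.51967781e-05] [-2.96550522 -2.25602755  0.31651926] 13.4417
[352.81251107 176.10515003]
272 116
```

View pics/i.png

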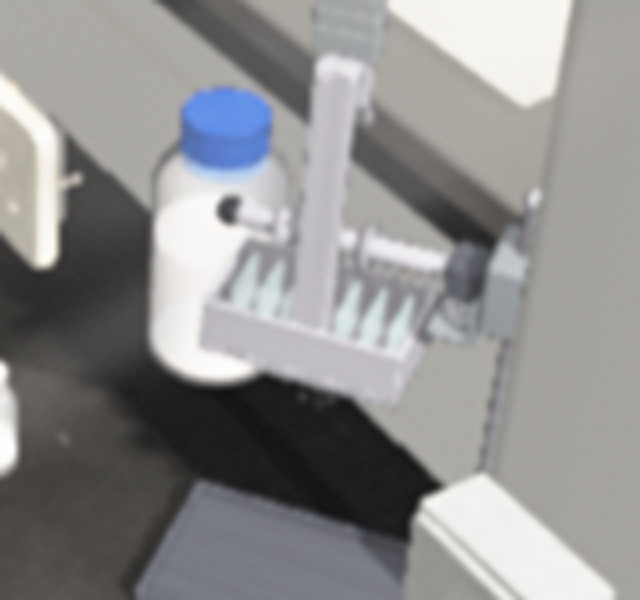

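The stem covers the bar midway between the flanges at (283,222) and (365,248), so y looks right. Contact came 4 to 5 mm later than computed. The wrist moment will tell whether it's the stem on the bar or a basket corner on the clamp.

Run:
```python
from geo import *
a=np.radians(33.3); u=np.array([np.cos(a),np.sin(a),0]); v=np.array([-u[1],u[0],0]); m=np.array([.4717,.3280,.292])
W=np.c_[u,v,[0,0,1]]
rd=lambda:(np.array(env.current_wrist_force())@W,np.array(env.current_wrist_torque())@W,(np.array(env.current_tcp_pos())-m)@W)
A=rd(); print("at contact",[x.round(4) for x in A])
for d in (.0045,.0025,.0005,-.003):
    env.servo_line(m+d*u,rate=.02); env.pause(.15); B=rd(); print(d,[x.round(4) for x in B])
print("dF",(A[0]-B[0]).round(3),"dT",(A[1]-B[1]).round(3),env.current_time())
```

```text
at contact [array([-1.1346, -0.7099, -1.6652]), array([-0.0189,  0.5557,  0.0168]), array([ 0.0065, -0.    , -0.0017])]
0.0045 [array([-0.8594,  0.3847, -1.1665]), array([-0.047 ,  0.0277,  0.0138]), array([ 0.0046,  0.    , -0.    ])]
0.0025 [array([-0.2642, -0.6803, -1.919 ]), array([ 0.0038, -0.0034, -0.0127]), array([0.0025, 0.    , 0.    ])]
0.0005 [array([-0.5695, -0.1434, -2.5887]), array([-0.0134, -0.0347,  0.0119]), array([0.0005, 0.    , 0.    ])]
-0.003 [array([-0.3417,  0.1942, -2.6244]), array([-0.0572, -0.058 , -0.0569]), array([-0.003,  0.   ,  0.   ])]
dF [-0.793 -0.904  0.959] dT [0.038 0.614 0.074] 15.2
```

The moment is purely about y with no yaw part, so it's the stem on the bar, touching at about +5 mm. That centres the hook at about +3 mm. Now I'll lower onto the bar.

```bash
cat >> geo.py <<'E'
def favg(n=12):
    F=[]
    for _ in range(n): F.append(env.current_wrist_force()); env.pause(.02)
    return np.mean(F,0)
E
python3 - <<'E'
from geo import *
a=np.radians(33.3); u=np.array([np.cos(a),np.sin(a),0]); v=np.array([-u[1],u[0],0]); m=np.array([.4717,.3280,0])+.003*u
env.servo_line(m+[0,0,.292],rate=.03); env.pause(.2)
f0=favg(); print("free",f0)
c=env.servo_line(m+[0,0,.240],rate=.05,contact_N=3); print(c,env.current_tcp_pos()[2])
if not c:
    c=env.servo_line(m+[0,0,.220],rate=.015,contact_N=2); env.pause(.2)
    print(c,env.current_tcp_pos()[2],favg()-f0,env.current_wrist_torque())
print(env.current_time())
E
```

```text
free [ 0.00675568 -0.00348123 -1.85334741]
False 0.2403599535239631
True 0.2206003888764355 [1.24202711 0.77422829 3.72483295] [ 0.33441123 -0.40658056 -0.04585459]
18.6833
```

Run:
```python
from geo import *
a=np.radians(33.3); u=np.array([np.cos(a),np.sin(a),0]); v=np.array([-u[1],u[0],0]); m=np.array([.4717,.3280,0])
W=np.c_[u,v,[0,0,1]]; f0=np.array([0,0,-1.85])
for d,z in ((.003,.2235),(.0045,.2235),(.0055,.2235),(.0045,.2225),(.0045,.2215),(.0045,.2205)):
    env.servo_line(m+d*u+[0,0,z],rate=.02); env.pause(.1)
    print(d,z,((favg(8)-f0)@W).round(2),(np.array(env.current_wrist_torque())@W).round(2),env.current_tcp_pos()[2].round(4))
print(env.current_time())
```

```text
0.003 0.2235 [ 0.06 -0.22  0.25] [-0.02  0.   -0.  ] 0.2232
0.0045 0.2235 [-0.96  0.37  0.07] [-0.03  0.24  0.06] 0.2234
0.0055 0.2235 [-3.12 -0.13 -0.27] [0.   0.89 0.01] 0.2234
0.0045 0.2225 [-1.82 -0.01  0.76] [ 0.    0.47 -0.01] 0.2226
0.0045 0.2215 [-1.69  0.    2.32] [0.02 0.47 0.03] 0.2216
0.0045 0.2205 [-1.45 -0.41  3.43] [0.01 0.45 0.01] 0.2206
21.65
```

The hook is seated, with lateral play centred at about +3.6 mm. I'll recentre, tug to 5 N net at the wrist, hold, then ease off.

Run:
```python
from geo import *
import cv2
a=np.radians(33.3); u=np.array([np.cos(a),np.sin(a),0]); v=np.array([-u[1],u[0],0]); m=np.array([.4717,.3280,0])
W=np.c_[u,v,[0,0,1]]; d=.0036
env.servo_line(m+.0036*u+[0,0,.2235],rate=.02)
z=.2198
env.servo_line(m+d*u+[0,0,z],rate=.012)
for i in range(6):
    env.pause(.1); F=favg(8)@W; print(round(z,4),F.round(2),env.current_tcp_pos()[2].round(4))
    if F[2]>4.6: break
    z-=min(.0012,max(.0003,(5-F[2])*.5e-3)); env.servo_line(m+d*u+[0,0,z],rate=.012)
for i in range(5): env.pause(.1); print("hold",(favg(9)@W).round(2))
print(env.current_time())
z=.2213; env.servo_line(m+d*u+[0,0,z],rate=.008)
for i in range(4):
    env.pause(.1); F=favg(10)@W; print("ease",round(z,4),F.round(2))
    if abs(F[2])<.3: break
    z+=np.clip(F[2]*.5e-3,-.0008,.0008); env.servo_line(m+d*u+[0,0,z],rate=.012)
print(env.current_time(),(np.array(env.current_wrist_torque())@W).round(3))
S=vision.grab_frame("side"); f=S["frame"][:,:,::-1]
cv2.imwrite("pics/h.png",cv2.resize(f[116:266,272:432],None,fx=4,fy=4,interpolation=cv2.INTER_CUBIC))
```

```text
0.2198 [-0.29 -0.27  2.59] 0.22
0.2186 [-0.16  0.13  4.12] 0.2187
0.2182 [-0.04  0.17  5.19] 0.2183
hold [-0.21 -0.06  4.94]
hold [-0.29 -0.2   4.98]
hold [-0.31  0.24  5.33]
hold [-0.27  0.3   5.06]
hold [-0.13 -0.1   5.02]
24.8667
ease 0.2213 [0.69 0.33 1.04]
ease 0.2218 [ 0.44 -0.05  0.05]
26.1917 [ 0.001 -0.148 -0.007]
```

View pics/h.png

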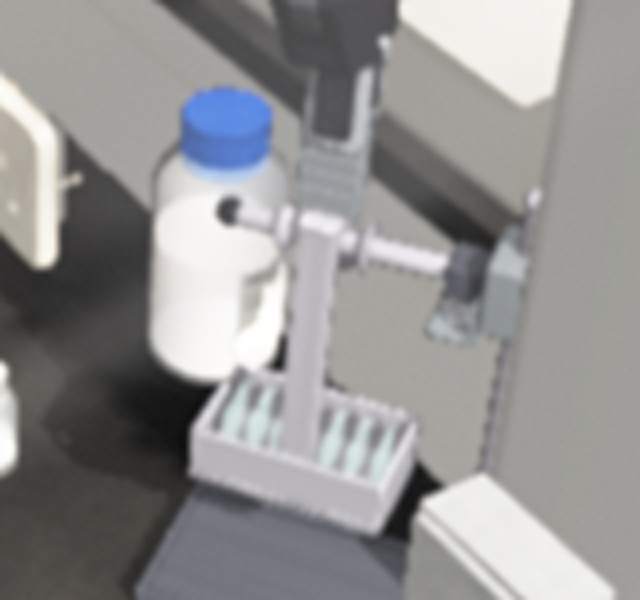

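The hook sits on the bar at (322,225), between the flanges at (285,222) and (365,247), and the 5 N pull held for over a second. Now I'll release and retreat.

Run:
```python
from geo import *
import cv2
env.open_jaws(); print(env.current_gripper_width(),favg(5))
t=np.array(env.current_tcp_pos())
env.servo_line(t+[0,0,.09],rate=.06,contact_N=6)
env.servo_line(np.array([.28,.24,.38]),rate=.15)
env.pause(3); print(env.current_tcp_pos(),env.current_time())
S=vision.grab_frame("side"); T=vision.grab_frame("top")
for p in (S,T):
    for q in ("petri_dish","vial","bottle"):
        r=cut_out(p,q); print(q,[(round(d["p"],2),np.round(d["at"]).tolist()) for d in r[:1]])
A=cv2.resize(S["frame"][110:350,220:430],None,fx=2,fy=2); B=cv2.resize(T["frame"][90:330,210:390],None,fx=2,fy=2)
cv2.imwrite("pics/e.png",np.hstack([A,B])[:,:,::-1])
env.pause(.5); S2=vision.grab_frame("side"); print("motion",np.abs(S2["frame"][110:260,270:400].astype(int)-S["frame"][110:260,270:400]).mean())
```

```text
0.08554314438751069 [ 0.01259256 -0.10772788 -0.03758354]
[0.27997861 0.24001233 0.3799799 ] 33.35
petri_dish [(0.62, [327.0, 269.0])]
vial [(0.85, [223.0, 268.0])]
bottle [(0.78, [239.0, 236.0])]
petri_dish [(0.8, [266.0, 332.0])]
vial [(0.57, [206.0, 230.0])]
bottle [(0.97, [250.0, 249.0])]
motion 0.6061025641025641
```

View pics/e.png

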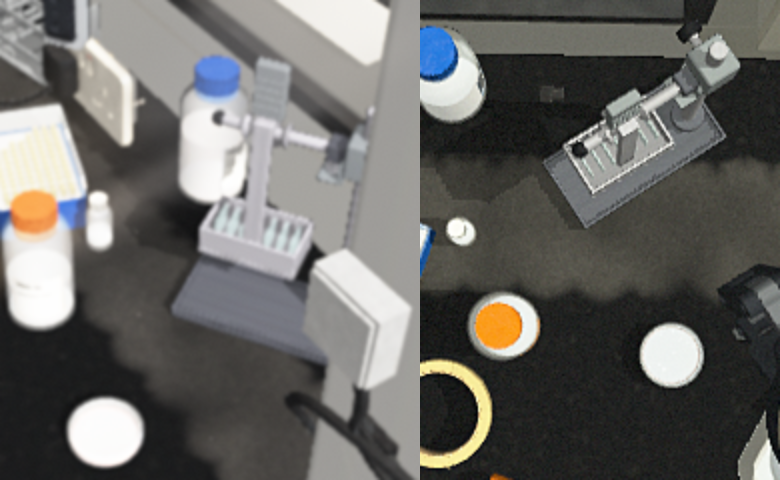

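The rack hangs still and level in the saddle, the bystanders haven't moved, and the arm is clear.

```bash
python3 -c "
from bench import env
print(env.hand_in())"
```

```text
the job is handed in; nothing more can be done
None
```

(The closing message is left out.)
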